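Clear the scale: unstack the topping tubs onto their coloured places

TASK

The scale is needed for weighing, so take the two stacks of topping tubs off it and stand each tub on the marble slab, lid up and wholly on the disc of its own colour. Never let a tub tip over, and leave the glass bowl where it is.

Things in the scene. Friction and masses are not known exactly. Their poses are not given: they have to be found in the camera images.
- red_tub: Large closed round tub, white with a red lid and a red band near its foot, a plain upright cylinder 66 mm in diameter and 45 mm high, 150 to 310 g. It stands on the scale's plate, 110 to 140 mm (centre to centre) from the other large tub; the yellow or the green tub (it varies) stands on its lid, which shows as a red ring from above. Origin: centre of its underside; z up along its axis.
- blue_tub: Large closed round tub, white with a blue lid and a blue band near its foot, a plain upright cylinder 66 mm in diameter and 45 mm high, 150 to 310 g. It stands on the scale's plate, 110 to 140 mm (centre to centre) from the other large tub; the yellow or the green tub (it varies) stands on its lid, which shows as a blue ring from above. Origin: centre of its underside; z up along its axis.
- yellow_tub: Small closed round tub, white with a yellow lid and a yellow band near its foot, a plain upright cylinder 42 mm in diameter and 40 mm high, 55 to 115 g. It stands on the lid of one of the two large tubs (which one varies), within 5 mm of the middle. Origin: centre of its underside; z up along its axis.
- green_tub: Small closed round tub, white with a green lid and a green band near its foot, a plain upright cylinder 42 mm in diameter and 40 mm high, 55 to 115 g. It stands on the lid of one of the two large tubs (which one varies), within 5 mm of the middle. Origin: centre of its underside; z up along its axis.
- red_disc: Flat round red disc, 90 mm in diameter, 4 mm thick, fixed on a square white marble slab (280 mm square, 20 mm high); the place for the red tub. The four discs lie in a two-by-two pattern 115 to 145 mm apart (centres of neighbours), which colour where varies. Origin: centre of its underside, 20 mm above the bench, so its upper face is 24 mm above the bench; z up.
- blue_disc: Flat round blue disc, 90 mm in diameter, 4 mm thick, fixed on a square white marble slab (280 mm square, 20 mm high); the place for the blue tub. The four discs lie in a two-by-two pattern 115 to 145 mm apart (centres of neighbours), which colour where varies. Origin: centre of its underside, 20 mm above the bench, so its upper face is 24 mm above the bench; z up.
- yellow_disc: Flat round yellow disc, 66 mm in diameter, 4 mm thick, fixed on a square white marble slab (280 mm square, 20 mm high); the place for the yellow tub. The four discs lie in a two-by-two pattern 115 to 145 mm apart (centres of neighbours), which colour where varies. Origin: centre of its underside, 20 mm above the bench, so its upper face is 24 mm above the bench; z up.
- green_disc: Flat round green disc, 66 mm in diameter, 4 mm thick, fixed on a square white marble slab (280 mm square, 20 mm high); the place for the green tub. The four discs lie in a two-by-two pattern 115 to 145 mm apart (centres of neighbours), which colour where varies. Origin: centre of its underside, 20 mm above the bench, so its upper face is 24 mm above the bench; z up.
- scale: Low grey bench scale, fixed, left or right on the bench, the marble slab on the other side. Steel plate 200 x 260 mm (x, y), upper face 55 mm above the bench; the lower grey body reaches 155 mm from the origin to -x (display). The stacks stand side by side along its y axis, 55 to 61 mm either side of the middle, up to 30 mm off in x. Origin: on the bench under the plate's centre; z up.
- bowl: Empty smoke-grey glass bowl, 100 mm in diameter, 45 mm high, loose on the bench beyond the scale and the slab, near the middle; to be left alone. Origin: centre of its underside; z up.
Mind the look-alikes: they are no part of the job. Leave any black or purple look-alike of the yellow_tub alone.

How it is judged:
By the outcome, as a careful person would: the job done as asked, in the order asked, and still so for the second after the job is handed in, with the robot touching nothing.
It also fails if it takes over 117 s, if anything falls off the work surface, if the arm or the gripper's body presses on something with over 40 N, if the wrist force passes 120 N, or if a joint passes its speed limit or range.

ROBOT

A 7-joint arm with a two-finger parallel gripper is mounted at the origin on the work surface. World frame = base frame: x ahead of the robot, y to its left, z up, the work surface at z = 0. Lengths are in mm, angles in rad, forces in N, time in s.
With the tool pointing down it reaches from about 400 to 875 mm from the base axis. Payload 4.4 kg.
Tool frame: the origin (TCP) lies at the very end of the fingers, on their centre line; the grasp point (between the pads) lies 19 mm behind it (ctrl.pinch_z is the z of the grasp point in the tool frame, in mm); z points along the fingers, x is the direction in which the jaws open and shut, and the axes are right-handed (so a half turn about z gives the same grasp; the last joint's range is limited). The gripper opens to 85 mm and grips with 20 to 120 N. Pads are 22 mm wide; open, the fingers measure 114 mm over their backs; the gripper's body (76 mm by 85 mm) begins 54 mm behind the grasp point. The pads swing forward as they close: fully open they stand 13 mm farther back than shut.
Start: joints at [-1.394, 0.628, 0.038, 1.517, -0.027, 0.996, -0.02], TCP at [156.249, 630.955, 231.313] pointing down, gripper open.
Joint ranges: [-3.06, 3.06], [-0.37, 2.12], [-1.25, 1.32], [0.18, 2.47], [-1.1, 4.24], [0.23, 1.98], [-2.94, 2.94]. Speed limits (rad/s): [2.57, 2.57, 3.14, 3.14, 3.14, 3.14, 3.14].

INTERFACE

Orientations are given as [roll, pitch, yaw] about the fixed x, y, z axes, in that order (R = Rz(yaw) Ry(pitch) Rx(roll)).
In Python, from cell import sensors, get_image, order, ctrl gives the robot as it stands.
- The arm moves only by the tool arm_command, never from a script. Its argument "rows" is a list that holds one entry, the list of rows, each a list of 6 numbers: the shift along the tool's x, y, z in mm, then the turn, a rotation vector about the tool's x, y, z in degrees. A call has 1 to 20 rows; each row is the pose to reach, as a shift and turn from the pose commanded when the call began, along the tool's axes at that moment; what a row does not reach only later rows make up. A row lasts 1/12 s, in which the tool goes at most 41.7 mm and 7.16 degrees, less where a joint would pass 70% of its speed; a pose out of reach is approached as far as the arm can. A call with a gripper value outside its range is refused whole. "claw" is the opening, from -1 (shut) to 1 (fully open), set as the call begins (left out, the last holds). The fingers move at their own pace and stop on an object; the grip force is fixed at half the most. Time passes only in rows, so rows that repeat a pose let the fingers close. It gives the time, the measured TCP pose, the force and the opening at its end, in the units of the state.
- sensors.read_state(): the state, without advancing time (a new reading comes with each control period).
- get_image(name): name is "side" or "top" or "wrist"; returns a dict with "pixels" (420x560x3 uint8, red, green, blue), "z_map" (420x560 float32, mm along the optical axis (not along the pixel's ray), 0 where there is no reading), "K" (3x3 intrinsics, pixels), "k1" (the pictures are not rectified: a ray, as slopes to the right and down, at radius r is drawn at 1 + k1 r^2 times it, then the intrinsics apply), "pose" (4x4, takes a point from camera to world coordinates). Camera axes: x right, y up, looking along -z (the intrinsics and any distortion apply to the point x, -y, -z); pixel columns grow to the right and rows downward; lengths in mm; the calibration is good to about 2 mm. A picture is of the moment at which its call begins.
- order.finish_job(): hands the job in, once; it reports no verdict.
The state is a dict: "clock": time; "qpos": joint angles; "qd": joint speeds; "tau": joint torques, N m; "eef_pos": TCP position; "tool_rot": TCP orientation; "force": force on the tool from outside, world axes, zero at the start; "torque": the same for the moment, N m; "width": finger opening in mm.
Only numpy, scipy, OpenCV 4.12 (cv2) and the standard library are available. Lean on these libraries where they do the work, as an engineer would, in place of code of your own. Each camera call takes 0.05 s, during which the arm holds its last target.

## Working session

There is one attempt and no reset: what is moved stays moved. The work goes in short steps, Python scripts to look and compute and a tool call to move; the robot and the scene stay as the last step left them, time stands still between calls to the robot, and variables do not carry over. Pictures are saved under pics/ and viewed, and the job is handed in when it is done.

Besides the shell and the picture viewer there is one more tool, called after "Emit:" by a JSON object that holds its "method" and its "body", one argument or row to a line. arm_command: Moves the arm, as the interface text tells. Its arguments: {"type":"object","properties":{"rows":{"type":"array","items":{"type":"array","items":{"type":"array","items":{"type":"number"}}}},"claw":{"type":"number"}},"required":["rows"]}

```bash
mkdir -p pics; cat > h.py <<'E'
import numpy as np, cv2
from cell import sensors, get_image, order, ctrl
def save(n,f):
    im=get_image(n); cv2.imwrite('pics/'+f,im['pixels'][:,:,::-1]); np.savez('pics/'+f[:-4]+'.npz',**im); return im
def ray(im,u,v):
    K=im['K'];k=float(im['k1'])
    d=np.array([(u-K[0,2])/K[0,0],(v-K[1,2])/K[1,1]]);s=d.copy()
    for _ in range(30): s=d/(1+k*(s@s))
    return np.array([s[0],-s[1],-1.])
def onplane(im,u,v,z):
    P=im['pose'];d=P[:3,:3]@ray(im,u,v);o=P[:3,3];return o+d*(z-o[2])/d[2]
def depthpt(im,u,v):
    z=im['z_map'][int(v),int(u)];P=im['pose'];return P[:3,3]+P[:3,:3]@(ray(im,u,v)*z)
E
python3 - <<'E'
from h import *
for n in ['side','top','wrist']:
    im=save(n,n+'0.png'); print(n,im['pose'].round(3).tolist(),im['k1'],im['K'][0,0])
s=sensors.read_state();print(s)
E
```

```text
side [[-0.908, 0.223, -0.354, 299.154], [-0.418, -0.531, 0.737, 668.439], [-0.023, 0.818, 0.575, 609.326], [0.0, 0.0, 0.0, 1.0]] -0.037262408366816116 446.19778452472895
top [[-0.022, 0.988, -0.151, 459.126], [-1.0, -0.019, 0.023, 6.686], [0.02, 0.151, 0.988, 880.123], [0.0, 0.0, 0.0, 1.0]] -0.03421362416545797 398.21730750026074
wrist [[0.24, -0.919, -0.312, 76.019], [0.971, 0.226, 0.079, 651.511], [-0.002, -0.321, 0.947, 373.511], [0.0, 0.0, 0.0, 1.0]] -0.03953700454073765 295.898712261173
{'clock': 0.15, 'qpos': array([-1.39379114,  0.62912601,  0.038418  ,  1.51809978, -0.02698142,
        0.99630521, -0.02000189]), 'qd': array([ 0.00145342, -0.00201192, -0.00046512, -0.00415174,  0.00093657,
       -0.00082351, -0.00097208]), 'tau': array([ 2.35892512e-03, -5.63793004e+01,  1.22765422e+00, -1.93647963e+01,
        1.10393524e-02,  7.41656375e-03,  3.36324172e-05]), 'eef_pos': array([156.12297853, 630.50296733, 230.61706934]), 'tool_rot': array([3.14158963e+00, 1.42150371e-03, 1.32802481e+00]), 'force': array([ 0.57468428, -0.15526743,  0.06484346]), 'torque': array([-0.06508254,  0.05613186, -0.02729632]), 'width': 85.47230711119899}
```

View pics/top0.png

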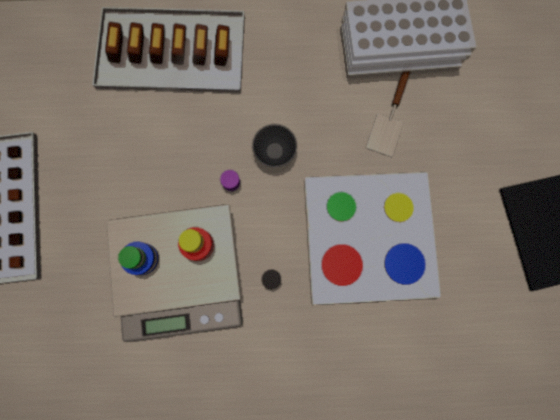

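View pics/side0.png

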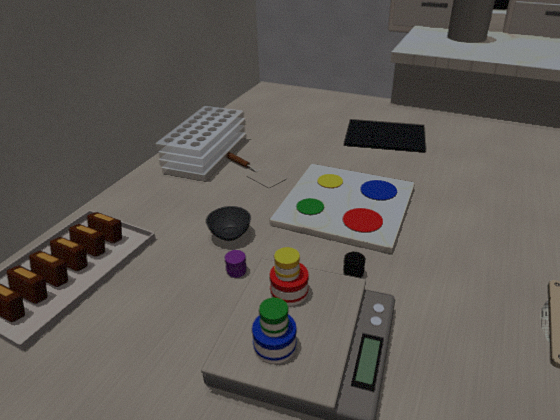

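The top view shows green-on-blue at (133,257) and yellow-on-red at (191,241). The discs are green (341,207), yellow (399,207), red (342,265) and blue (405,264). The purple (230,180) and black (271,280) tubs are look-alikes standing on the bench, so they stay out of it. Next I measure positions.

```bash
cat > m.py <<'E'
from h import *
R={'red':[(0,8),(172,180)],'green':[(45,75)],'blue':[(108,130)],'yellow':[(22,34)],'purple':[(135,165)]}
def blobs(im,c,amin=40):
    hsv=cv2.cvtColor(im['pixels'],cv2.COLOR_RGB2HSV)
    m=np.zeros(hsv.shape[:2],np.uint8)
    for a,b in R[c]: m|=cv2.inRange(hsv,(a,120,60),(b,255,255))
    m=cv2.morphologyEx(m,cv2.MORPH_CLOSE,np.ones((3,3)))
    cs,_=cv2.findContours(m,cv2.RETR_EXTERNAL,cv2.CHAIN_APPROX_NONE)
    return [c for c in cs if cv2.contourArea(c)>amin]
def fit(im,c,z):
    p=np.array([onplane(im,u,v,z)[:2] for u,v in cv2.convexHull(c)[:,0]],np.float32)
    (x,y),r=cv2.minEnclosingCircle(p); 
    pa=np.array([onplane(im,u,v,z)[:2] for u,v in c[:,0]])
    A=np.c_[2*pa,np.ones(len(pa))];s=np.linalg.lstsq(A,(pa**2).sum(1),rcond=None)[0]
    return round(s[0],1),round(s[1],1),'d',round(2*np.sqrt(s[2]+s[:2]@s[:2]),1),'enc',round(x,1),round(y,1),round(2*r,1)
E
python3 - <<'E'
from m import *
for n in ['top','side']:
    im=dict(np.load(f'pics/{n}0.npz'))
    for c in R:
        for k in blobs(im,c):
            b=cv2.boundingRect(k);u,v=b[0]+b[2]/2,b[1]+b[3]/2
            print(n,c,(u,v),cv2.contourArea(k),'depth',depthpt(im,u,v).round(0),[ (z,fit(im,k,z)) for z in (24,100,140)])
E
```

```text
top red (14.5, 262.0) 48.0 depth [503. 570.  19.] [(24, (np.float64(504.8), np.float64(567.9), 'd', np.float64(18.2), 'enc', 504.1, 567.9, 24.9)), (100, (np.float64(500.7), np.float64(518.1), 'd', np.float64(16.6), 'enc', 500.1, 518.1, 22.6)), (140, (np.float64(498.6), np.float64(491.9), 'd', np.float64(15.8), 'enc', 498.0, 491.9, 21.5))]
top red (342.5, 265.5) 1242.5 depth [ 482. -137.   23.] [(24, (np.float64(483.9), np.float64(-135.1), 'd', np.float64(85.3), 'enc', 484.0, -135.2, 87.3)), (100, (np.float64(481.7), np.float64(-122.5), 'd', np.float64(77.7), 'enc', 481.8, -122.6, 79.6)), (140, (np.float64(480.6), np.float64(-115.9), 'd', np.float64(73.7), 'enc', 480.6, -116.0, 75.5))]
top red (196.0, 244.0) 388.0 depth [524. 154. 138.] [(24, (np.float64(534.5), np.float64(177.7), 'd', np.float64(63.8), 'enc', 534.1, 177.8, 75.5)), (100, (np.float64(527.8), np.float64(162.5), 'd', np.float64(58.1), 'enc', 527.5, 162.6, 68.8)), (140, (np.float64(524.3), np.float64(154.5), 'd', np.float64(55.1), 'enc', 524.0, 154.6, 65.2))]
top red (13.5, 194.5) 56.0 depth [652. 584.  19.] [(24, (np.flo
[... 5144 characters left out ...]
]
side yellow (330.5, 181.0) 239.5 depth [ 604. -263.   22.] [(24, (np.float64(605.4), np.float64(-263.1), 'd', np.float64(61.9), 'enc', 605.2, -262.9, 65.9)), (100, (np.float64(565.6), np.float64(-142.1), 'd', np.float64(53.9), 'enc', 565.5, -142.0, 57.3)), (140, (np.float64(544.7), np.float64(-78.5), 'd', np.float64(49.7), 'enc', 544.5, -78.3, 52.8))]
side purple (235.0, 257.0) 194.0 depth [671. 106.  38.] [(24, (np.float64(681.8), np.float64(91.5), 'd', np.float64(39.4), 'enc', 681.8, 91.3, 42.2)), (100, (np.float64(632.1), np.float64(166.5), 'd', np.float64(34.3), 'enc', 632.1, 166.2, 36.7)), (140, (np.float64(605.9), np.float64(205.9), 'd', np.float64(31.6), 'enc', 606.0, 205.6, 33.8))]
```

```bash
python3 - <<'E'
import cv2
a=cv2.imread('pics/top0.png')[190:350,95:300];b=cv2.imread('pics/side0.png')[230:380,200:400]
cv2.imwrite('pics/crop0.png',cv2.resize(a,None,fx=3.8,fy=3.6,interpolation=3))
cv2.imwrite('pics/crop1.png',cv2.resize(b,None,fx=4,fy=4,interpolation=3))
E
```

```text
(no output)
```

View pics/crop0.png

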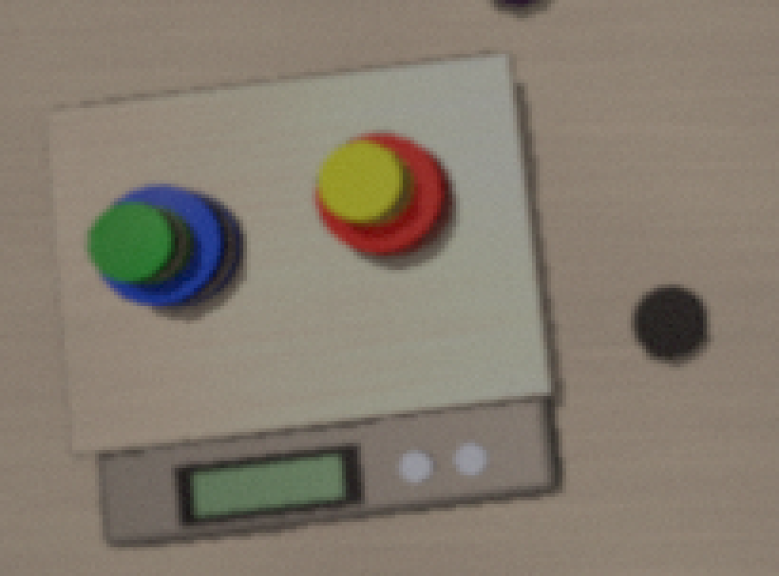

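View pics/wrist0.png

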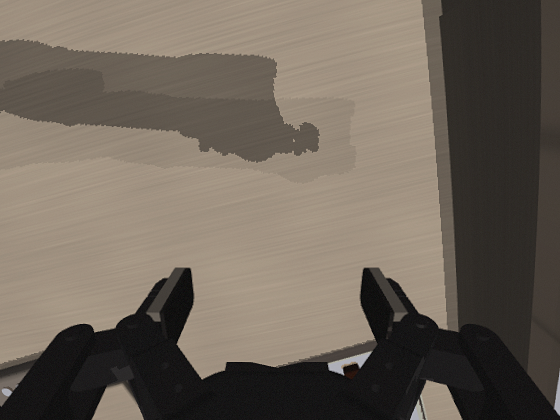

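Stack positions agree between the two views: green (502,279) and yellow (531,167), with lids at z=140. The side view reads about 3.5 mm higher in y. Lid and disc diameters match the sizes given. I'll start with a move above the yellow tub, using yaw 0 so the tool axes line up with the world.

```bash
cat >> h.py <<'E'
from scipy.spatial.transform import Rotation as Ro
def go(x,y,z,yaw=0):
    s=sensors.read_state();R0=Ro.from_euler('xyz',s['tool_rot']);R1=Ro.from_euler('xyz',[np.pi,0,yaw])
    print('clock',s['clock'],'at',s['eef_pos'].round(1),'rot',s['tool_rot'].round(3),'F',s['force'].round(1),'w',s['width'].round(1))
    print('shift',R0.inv().apply(np.array([x,y,z])-s['eef_pos']).round(1),'turn',(R0.inv()*R1).as_rotvec(degrees=True).round(2))
E
python3 -c "
from h import *
go(531,168,240)"
```

```text
Traceback (most recent call last):
  File "h.py", line 17, in go
    print('clock',s['clock'],'at',s['eef_pos'].round(1),'rot',s['tool_rot'].round(3),'F',s['force'].round(1),'w',s['width'].round(1))
                                                                                                                 ^^^^^^^^^^^^^^^^
AttributeError: 'float' object has no attribute 'round'
```

```bash
sed -i "s/s\['width'\].round(1)/round(s['width'],1)/" h.py
python3 -c "
from h import *
go(531,168,240)"
```

```text
clock 0.15 at [156.1 630.5 230.6] rot [3.142e+00 1.000e-03 1.328e+00] F [ 0.6 -0.2  0.1] w 85.5
shift [-358.8  475.1   -8.9] turn [5.000e-02 7.000e-02 7.609e+01]
```

Emit:
{"method": "arm_command", "body": {
  "rows": [
    [[-25,33,-2,0,0,5],[-50,66,-4,0,0,11],[-75,99,-6,0,0,17],[-100,132,-9,0,0,23],[-125,165,-9,0,0,29],[-150,198,-9,0,0,35],[-175,231,-9,0,0,41],[-200,264,-9,0,0,47],[-225,297,-9,0,0,53],[-250,330,-9,0,0,59],[-275,363,-9,0,0,65],[-300,396,-9,0,0,71],[-325,430,-9,0,0,76],[-345,457,-9,0,0,76],[-355,470,-9,0,0,76],[-359,475,-9,0,0,76],[-359,475,-9,0,0,76],[-359,475,-9,0,0,76],[-359,475,-9,0,0,76],[-359,475,-9,0,0,76]]
  ],
  "claw": 1
}}

```text
clock: 1.82
eef_pos: [529.8, 170.3, 240.1]
tool_rot: [-3.141, 0.001, 0.005]
force: [-0.8, -0.5, 0.5]
width: 85.5
```

```bash
python3 -c "
from m import *
go(531,168,240)
im=save('wrist','w1.png')
for c,z in (('yellow',140),('red',100),('green',140),('blue',100)):
  for k in blobs(im,c): print(c,cv2.boundingRect(k),fit(im,k,z))
"
```

```text
clock 1.8167 at [529.8 170.3 240.1] rot [-3.141e+00  1.000e-03  5.000e-03] F [-0.8 -0.5  0.5] w 85.5
shift [1.1 2.3 0.1] turn [-0.05  0.06  0.27]
yellow (258, 182, 44, 35) (np.float64(533.6), np.float64(179.2), 'd', np.float64(31.7), 'enc', 534.1, 177.6, 41.5)
red (219, 346, 56, 26) (np.float64(492.5), np.float64(-42.5), 'd', np.float64(52.8), 'enc', 493.1, -48.8, 70.2)
red (243, 163, 66, 65) (np.float64(529.0), np.float64(171.1), 'd', np.float64(59.2), 'enc', 528.2, 171.3, 70.1)
green (311, 355, 36, 21) (np.float64(588.4), np.float64(-3.7), 'd', np.float64(30.4), 'enc', 586.6, -7.5, 43.0)
green (215, 44, 55, 59) (np.float64(503.0), np.float64(280.0), 'd', np.float64(40.8), 'enc', 503.2, 279.8, 42.9)
blue (210, 39, 74, 78) (np.float64(503.0), np.float64(280.8), 'd', np.float64(64.2), 'enc', 502.9, 280.6, 65.7)
```

View pics/w1.png

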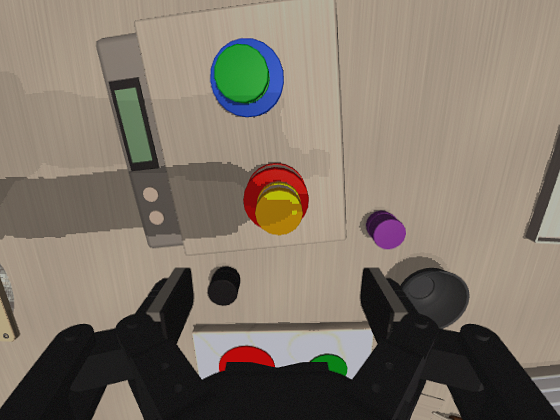

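The wrist view shows green on blue at (242,72), and yellow on red at (278,205) partly shaded orange. I'll widen the yellow hue and measure again.

```bash
python3 -c "
from m import *
im=dict(np.load('pics/w1.npz'))
R['yellow']=[(14,34)]
print(cv2.cvtColor(im['pixels'],cv2.COLOR_RGB2HSV)[225,278])
for k in blobs(im,'yellow'):
  b=cv2.boundingRect(k);print(b,fit(im,k,140))
  # lid: bottom arc & sides
P=im['pixels'];h=cv2.cvtColor(P,cv2.COLOR_RGB2HSV)
for v in range(176,240,4): print(v,[tuple(int(t) for t in h[v,u]) for u in (262,270,278,288,296)])
"
```

```text
[ 21 240 174]
(255, 182, 48, 54) (np.float64(531.7), np.float64(172.5), 'd', np.float64(44.2), 'enc', 531.7, 172.5, 48.7)
176 [(1, 223, 186), (1, 225, 185), (2, 230, 184), (1, 221, 185), (0, 240, 140)]
180 [(2, 232, 186), (1, 229, 187), (1, 210, 118), (2, 221, 186), (1, 223, 185)]
184 [(0, 236, 121), (21, 240, 101), (28, 153, 130), (20, 227, 99), (1, 222, 185)]
188 [(2, 234, 123), (15, 70, 95), (21, 233, 93), (10, 60, 98), (0, 222, 187)]
192 [(21, 161, 117), (28, 240, 168), (30, 241, 184), (27, 239, 159), (30, 242, 156)]
196 [(21, 231, 105), (30, 241, 182), (30, 241, 181), (30, 241, 182), (20, 231, 95)]
200 [(21, 239, 156), (20, 238, 152), (20, 238, 152), (20, 238, 152), (30, 241, 184)]
204 [(21, 238, 154), (21, 238, 154), (21, 238, 153), (21, 238, 152), (20, 238, 150)]
208 [(21, 238, 153), (21, 238, 153), (21, 238, 153), (21, 238, 153), (21, 238, 152)]
212 [(21, 238, 153), (21, 238, 154), (21, 238, 152), (21, 238, 152), (31, 241, 188)]
216 [(21, 238, 154), (21, 238, 153), (21, 238, 153), (21, 241, 177), (21, 240, 173)]
220 [(21, 238, 153), (21, 238, 152), (21, 238, 151), (21, 240, 174), (21, 240, 175)]
224 [(21, 238, 152), (21, 241, 176), (21, 240, 173), (21, 240, 173), (21, 242, 174)]
228 [(22, 241, 167), (21, 240, 173), (21, 240, 172), (21, 240, 173), (18, 71, 173)]
232 [(15, 49, 171), (21, 249, 172), (21, 240, 172), (22, 255, 170), (16, 48, 179)]
236 [(15, 50, 170), (15, 50, 170), (15, 41, 173), (17, 52, 178), (16, 50, 180)]
```

```bash
python3 -c "
import cv2
a=cv2.imread('pics/w1.png')[150:250,210:330]
cv2.imwrite('pics/crop2.png',cv2.resize(a,None,fx=6,fy=6,interpolation=0))"
```

```text
(no output)
```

View pics/crop2.png

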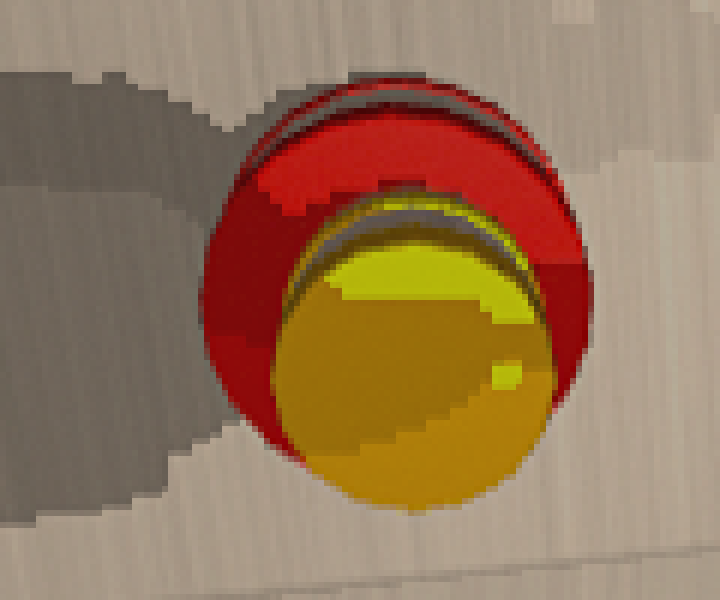

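```bash
python3 -c "
from m import *
im=dict(np.load('pics/w1.npz'))
print(onplane(im,278.9,212.4,140),onplane(im,278.9,189.7,140),onplane(im,278.9,235.2,140),onplane(im,276.2,212,100), onplane(im,276.2,168,100))
go(531,169,150)
"
```

```text
[532.12206157 169.51899815 140.        ] [531.95989898 189.89557063 140.        ] [532.29469165 147.95293214 140.        ] [529.77585852 156.06661571 100.        ] [529.54876852 200.97431373 100.        ]
clock 1.8667 at [530.1 170.  240.2] rot [-3.141e+00  1.000e-03  4.000e-03] F [-0.1 -0.   0.3] w 85.1
shift [ 1.   1.1 90.2] turn [-0.04  0.04  0.25]
```

Emit:
{"method": "arm_command", "body": {
  "rows": [
    [[1,0.5,15,0,0,0],[2,1,35,0,0,0],[2,1,55,0,0,0],[2,1,75,0,0,0],[2,1,90,0,0,0],[2,1,102,0,0,0],[2,1,112,0,0,0],[2,1,120,0,0,0],[2,1,126,0,0,0],[2,1,130,0,0,0],[2,1,131,0,0,0],[2,1,131,0,0,0],[2,1,131,0,0,0]]
  ]
}}

```text
clock: 2.95
eef_pos: [533.4, 167.3, 109.7]
tool_rot: [-3.141, -0.001, 0.001]
force: [0.2, 0.1, 0.0]
width: 85.5
```

```bash
python3 -c "
from m import *
go(532,169,108)
save('side','s1.png');save('wrist','w2.png')
a=cv2.imread('pics/s1.png')[200:380,180:400];b=cv2.imread('pics/w2.png')
cv2.imwrite('pics/c3.png',cv2.resize(a,None,fx=3,fy=3))"
```

```text
clock 2.95 at [533.4 167.3 109.7] rot [-3.141e+00 -1.000e-03  1.000e-03] F [0.2 0.1 0. ] w 85.5
shift [-1.4 -1.7  1.7] turn [-0.02 -0.05  0.08]
```

View pics/c3.png

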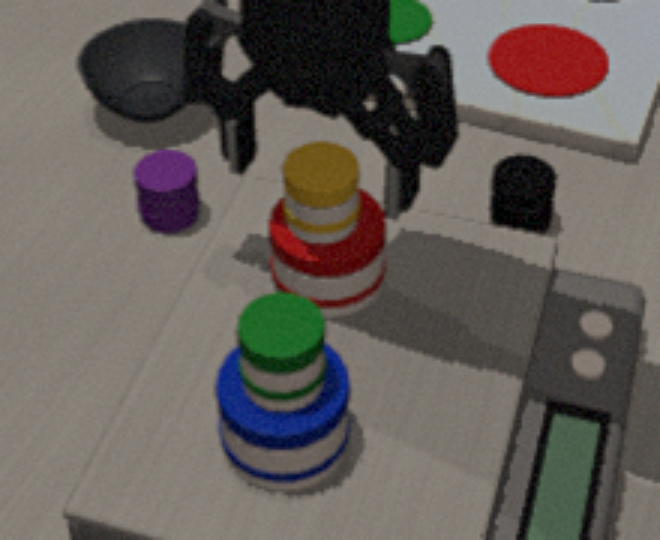

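View pics/w2.png

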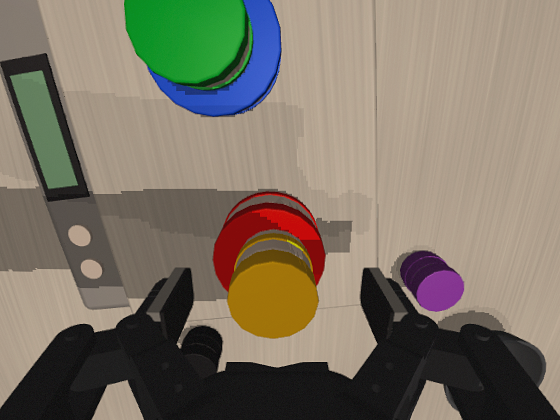

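Yellow lid sits between the open fingers (273,300), pads at 190 and 363. Fine-centre and close.

Emit:
{"method": "arm_command", "body": {
  "rows": [
    [[-1,-1,2,0,0,0],[-1,-1,2,0,0,0],[-1,-1,2,0,0,0],[-1,-1,2,0,0,0],[-1,-1,2,0,0,0],[-1,-1,2,0,0,0],[-1,-1,2,0,0,0],[-1,-1,2,0,0,0],[-1,-1,2,0,0,0],[-1,-1,2,0,0,0]]
  ],
  "claw": -1
}}

```text
clock: 3.88
eef_pos: [532.3, 168.3, 107.6]
tool_rot: [-3.141, -0.001, 0.001]
force: [-0.7, -0.3, 5.1]
width: 40.6
```

Emit:
{"method": "arm_command", "body": {
  "rows": [
    [[0,0,-3,0,0,0],[0,0,-8,0,0,0],[0,0,-16,0,0,0],[0,0,-28,0,0,0],[0,0,-42,0,0,0],[0,0,-56,0,0,0],[0,0,-70,0,0,0],[0,0,-80,0,0,0],[0,0,-86,0,0,0],[0,0,-90,0,0,0],[0,0,-90,0,0,0],[0,0,-90,0,0,0]]
  ]
}}

```text
clock: 4.88
eef_pos: [531.7, 168.3, 197.0]
tool_rot: [3.141, 0.001, 0.002]
force: [0.5, 0.6, -1.2]
width: 41.2
```

```bash
python3 -c "
from m import *
go(606,-265,190)
save('side','s2.png')
cv2.imwrite('pics/c4.png',cv2.resize(cv2.imread('pics/s2.png')[130:380,150:420],None,fx=2.2,fy=2.2))"
```

```text
clock 4.8833 at [531.7 168.3 197. ] rot [3.141e+00 1.000e-03 2.000e-03] F [ 0.5  0.6 -1.2] w 41.2
shift [ 73.6 433.4   7. ] turn [0.01 0.04 0.09]
```

View pics/c4.png

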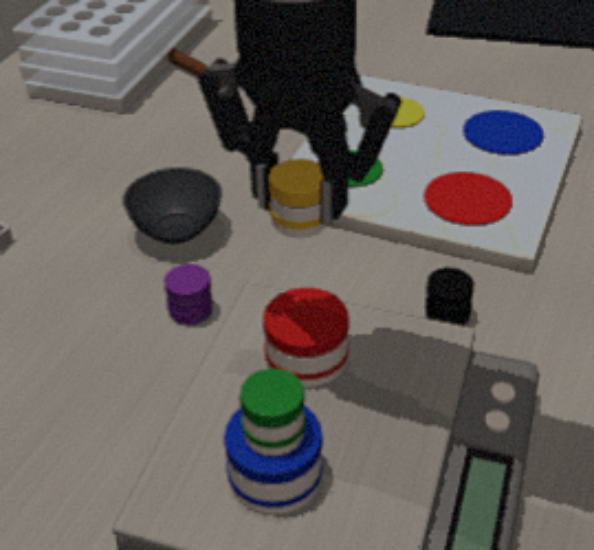

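The tub is held upright. Carry it to the yellow disc.

Emit:
{"method": "arm_command", "body": {
  "rows": [
    [[2,10,0,0,0,0],[5,28,0,0,0,0],[10,54,0,0,0,0],[15,84,0,0,0,0],[20,116,0,0,0,0],[26,150,0,0,0,0],[32,184,0,0,0,0],[38,218,0,0,0,0],[44,252,0,0,0,0],[50,286,0,0,0,0],[56,320,0,0,0,0],[61,350,0,0,0,0],[66,378,0,0,0,0],[70,402,0,0,0,0],[72,420,0,0,0,0],[74,429,0,0,0,0],[74,432,0,0,0,0],[74,432,0,0,0,0],[74,432,0,0,0,0]]
  ]
}}

```text
clock: 6.52
eef_pos: [606.6, -262.0, 196.8]
tool_rot: [-3.14, 0.001, 0.003]
force: [0.6, 0.5, -1.2]
width: 40.7
```

```bash
python3 -c "
from m import *
go(606,-264,40)
im=save('wrist','w3.png')
"
```

```text
clock 6.5167 at [ 606.6 -262.   196.8] rot [-3.14e+00  1.00e-03  3.00e-03] F [ 0.6  0.5 -1.2] w 40.7
shift [ -0.4   2.3 156.8] turn [-0.1   0.05  0.16]
```

View pics/w3.png

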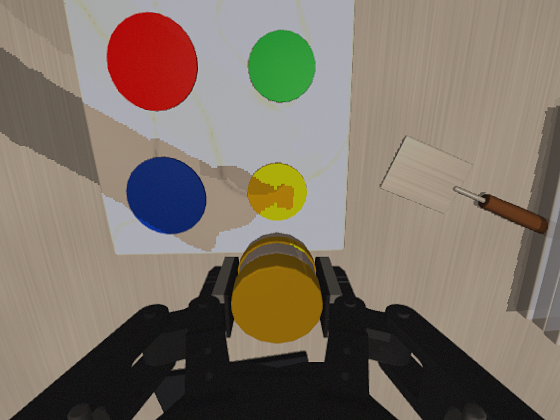

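```bash
python3 -c "
from m import *
im=dict(np.load('pics/w3.npz'));R['yellow']=[(14,34)]
for c in ('yellow','red','green','blue'):
  for k in blobs(im,c,300): print(c,cv2.boundingRect(k),fit(im,k,24))
"
```

```text
yellow (231, 236, 92, 107) (np.float64(607.0), np.float64(-395.9), 'd', np.float64(135.8), 'enc', 607.1, -394.3, 155.1)
yellow (248, 163, 59, 57) (np.float64(607.0), np.float64(-264.1), 'd', np.float64(64.2), 'enc', 606.9, -264.1, 66.0)
red (107, 12, 91, 99) (np.float64(483.8), np.float64(-133.3), 'd', np.float64(88.3), 'enc', 483.9, -133.4, 89.7)
green (248, 30, 67, 72) (np.float64(610.9), np.float64(-137.3), 'd', np.float64(63.8), 'enc', 610.9, -137.2, 64.8)
blue (127, 157, 79, 77) (np.float64(483.2), np.float64(-269.7), 'd', np.float64(87.7), 'enc', 483.0, -269.6, 89.4)
```

The wrist measurements give true disc sizes: yellow (607,-264), red (484,-133), green (611,-137), blue (483,-270). Lower yellow.

Emit:
{"method": "arm_command", "body": {
  "rows": [
    [[0.5,1,8,0,0,0],[0.5,1,25,0,0,0],[0.5,1,47,0,0,0],[0.5,1,70,0,0,0],[0.5,1,92,0,0,0],[0.5,1,112,0,0,0],[0.5,1,128,0,0,0],[0.5,1,140,0,0,0],[0.5,1,149,0,0,0],[0.5,1,155,0,0,0],[0.5,1,159,0,0,0],[0.5,1,162,0,0,0],[0.5,1,163,0,0,0],[0.5,1,163,0,0,0],[0.5,1,163,0,0,0]]
  ]
}}

```text
clock: 7.82
eef_pos: [607.5, -264.9, 34.9]
tool_rot: [3.141, -0.001, 0.001]
force: [0.3, -0.5, -1.7]
width: 40.8
```

Emit:
{"method": "arm_command", "body": {
  "rows": [
    [[0,0,0.7,0,0,0],[0,0,1.4,0,0,0],[0,0,2,0,0,0],[0,0,2.5,0,0,0],[0,0,2.5,0,0,0],[0,0,2.5,0,0,0]]
  ]
}}

```text
clock: 8.32
eef_pos: [607.1, -264.6, 31.7]
tool_rot: [-3.142, 0.0, 0.002]
force: [0.2, 0.2, -1.2]
width: 40.8
```

Emit:
{"method": "arm_command", "body": {
  "rows": [
    [[0,0,0.5,0,0,0],[0,0,1,0,0,0],[0,0,1.5,0,0,0],[0,0,1.5,0,0,0],[0,0,1.5,0,0,0]]
  ]
}}

```text
clock: 8.73
eef_pos: [607.2, -264.6, 31.7]
tool_rot: [-3.141, -0.0, 0.002]
force: [-2.9, 0.9, 7.9]
width: 40.3
```

Contact (force +8 N up). Release and rise.

Emit:
{"method": "arm_command", "body": {
  "rows": [
    [[0,0,-0.7,0,0,0],[0,0,-0.7,0,0,0],[0,0,-0.7,0,0,0],[0,0,-0.7,0,0,0],[0,0,-0.7,0,0,0],[0,0,-0.7,0,0,0],[0,0,-8,0,0,0],[0,0,-25,0,0,0],[0,0,-50,0,0,0],[0,0,-80,0,0,0],[0,0,-115,0,0,0],[0,0,-145,0,0,0],[0,0,-165,0,0,0],[0,0,-175,0,0,0],[0,0,-175,0,0,0]]
  ],
  "claw": 1
}}

```text
clock: 9.98
eef_pos: [608.4, -265.4, 208.3]
tool_rot: [3.14, -0.005, 0.001]
force: [0.4, -0.4, -1.0]
width: 85.2
```

```bash
python3 -c "
from m import *
go(503,280,207)
im=save('wrist','w4.png')
"
```

```text
clock 9.9833 at [ 608.4 -265.4  208.3] rot [ 3.14e+00 -5.00e-03  1.00e-03] F [ 0.4 -0.4 -1. ] w 85.2
shift [-1.046e+02 -5.455e+02 -3.000e-01] turn [ 0.11 -0.27  0.09]
```

View pics/w4.png

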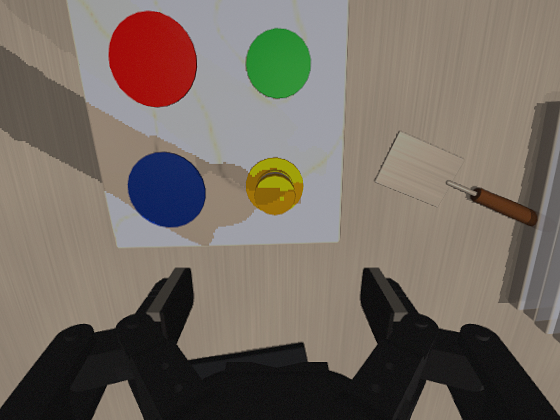

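Yellow stands on its disc at (275,186). Next: green tub at (503,280).

Emit:
{"method": "arm_command", "body": {
  "rows": [
    [[-3,-15,0,0,0,0],[-8,-42,0,0,0,0],[-15,-78,0,0,0,0],[-22,-116,0,0,0,0],[-30,-155,0,0,0,0],[-37,-194,0,0,0,0],[-45,-233,0,0,0,0],[-52,-272,0,0,0,0],[-60,-311,0,0,0,0],[-67,-350,0,0,0,0],[-75,-389,0,0,0,0],[-82,-428,0,0,0,0],[-89,-465,0,0,0,0],[-95,-497,0,0,0,0],[-100,-522,0,0,0,0],[-103,-538,0,0,0,0],[-104,-545,0,0,0,0],[-104,-545,0,0,0,0],[-104,-545,0,0,0,0],[-104,-545,0,0,0,0]]
  ]
}}

```text
clock: 11.7
eef_pos: [502.6, 277.9, 204.8]
tool_rot: [3.14, 0.001, -0.001]
force: [0.8, -0.1, 0.7]
width: 84.8
```

```bash
python3 -c "
from m import *
go(503,280,108)
im=save('wrist','w5.png')
for c in ('green',):
  for k in blobs(im,c,300): print(c,cv2.boundingRect(k),fit(im,k,140))
for k in blobs(im,'blue',300): print(cv2.boundingRect(k),fit(im,k,100))
"
```

```text
clock 11.7 at [502.6 277.9 204.8] rot [ 3.14e+00  1.00e-03 -1.00e-03] F [ 0.8 -0.1  0.7] w 84.8
shift [ 0.4 -2.3 96.8] turn [ 0.11  0.04 -0.07]
green (249, 187, 54, 61) (np.float64(502.4), np.float64(284.4), 'd', np.float64(43.6), 'enc', 503.5, 284.7, 47.9)
(240, 163, 74, 66) (np.float64(502.8), np.float64(285.2), 'd', np.float64(58.3), 'enc', 502.4, 284.9, 69.2)
```

View pics/w5.png

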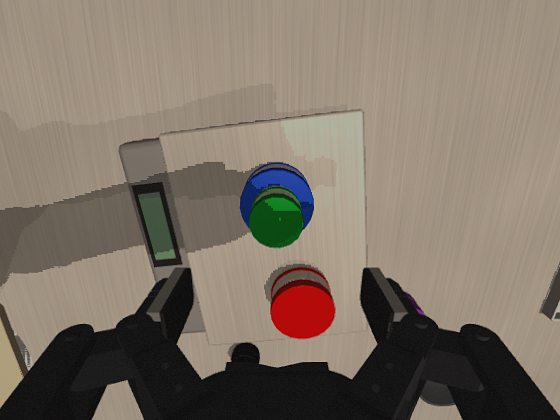

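Green lid is at (276,222), centred between the fingers. Descend.

Emit:
{"method": "arm_command", "body": {
  "rows": [
    [[0,0,8,0,0,0],[0,0,22,0,0,0],[0,0,40,0,0,0],[0,0,57,0,0,0],[0,0,71,0,0,0],[0,0,82,0,0,0],[0,0,90,0,0,0],[0,0,95,0,0,0],[0,0,97,0,0,0],[0,0,97,0,0,0],[0,0,97,0,0,0]]
  ]
}}

```text
clock: 12.67
eef_pos: [502.8, 280.3, 108.8]
tool_rot: [-3.141, -0.001, 0.001]
force: [-0.4, 0.1, -0.2]
width: 85.4
```

```bash
python3 -c "
from m import *
go(503,280,108)
im=save('wrist','w6.png')
"
```

```text
clock 12.6667 at [502.8 280.3 108.8] rot [-3.141e+00 -1.000e-03  1.000e-03] F [-0.4  0.1 -0.2] w 85.4
shift [0.2 0.3 0.8] turn [-0.03 -0.05  0.08]
```

View pics/w6.png

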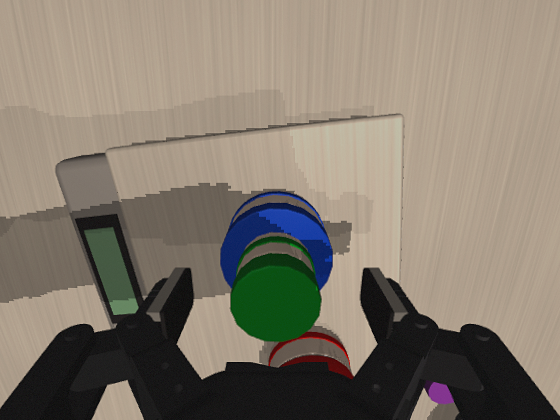

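Green lid is centred at (276,303). Close and lift.

Emit:
{"method": "arm_command", "body": {
  "rows": [
    [[0,0,0,0,0,0],[0,0,0,0,0,0],[0,0,0,0,0,0],[0,0,0,0,0,0],[0,0,0,0,0,0],[0,0,0,0,0,0],[0,0,0,0,0,0],[0,0,0,0,0,0],[0,0,0,0,0,0],[0,0,0,0,0,0]]
  ],
  "claw": -1
}}

```text
clock: 13.55
eef_pos: [502.6, 280.4, 108.8]
tool_rot: [-3.141, -0.001, 0.002]
force: [-0.7, -0.5, 5.6]
width: 40.6
```

Emit:
{"method": "arm_command", "body": {
  "rows": [
    [[0,0,-3,0,0,0],[0,0,-8,0,0,0],[0,0,-16,0,0,0],[0,0,-28,0,0,0],[0,0,-42,0,0,0],[0,0,-56,0,0,0],[0,0,-70,0,0,0],[0,0,-80,0,0,0],[0,0,-86,0,0,0],[0,0,-90,0,0,0],[0,0,-90,0,0,0],[0,0,-90,0,0,0]]
  ]
}}

```text
clock: 14.55
eef_pos: [502.0, 280.2, 197.9]
tool_rot: [3.141, 0.001, 0.002]
force: [0.3, -0.6, -0.2]
width: 40.5
```

```bash
python3 -c "
from m import *
go(611,-137,197)
save('side','s3.png')
cv2.imwrite('pics/c5.png',cv2.resize(cv2.imread('pics/s3.png')[130:380,150:420],None,fx=2.2,fy=2.2))"
```

```text
clock 14.55 at [502.  280.2 197.9] rot [3.141e+00 1.000e-03 2.000e-03] F [ 0.3 -0.6 -0.2] w 40.5
shift [108.3 417.3   1. ] turn [0.02 0.04 0.09]
```

View pics/c5.png

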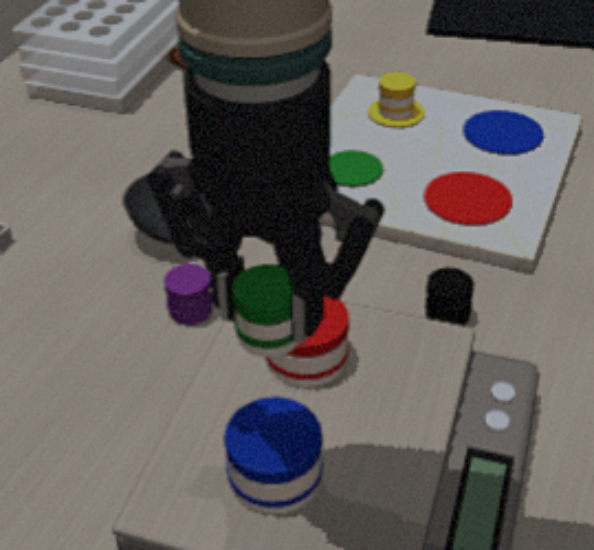

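Green is held and yellow stands on its disc. Carry green over.

Emit:
{"method": "arm_command", "body": {
  "rows": [
    [[3,10,0,0,0,0],[7,28,0,0,0,0],[14,54,0,0,0,0],[22,84,0,0,0,0],[30,116,0,0,0,0],[39,150,0,0,0,0],[48,184,0,0,0,0],[57,218,0,0,0,0],[65,252,0,0,0,0],[74,286,0,0,0,0],[83,320,0,0,0,0],[91,350,0,0,0,0],[97,376,0,0,0,0],[103,396,0,0,0,0],[106,409,0,0,0,0],[108,416,0,0,0,0],[108,417,0,0,0,0],[108,417,0,0,0,0],[108,417,0,0,0,0],[108,417,0,0,0,0]]
  ]
}}

```text
clock: 16.27
eef_pos: [610.9, -134.5, 198.2]
tool_rot: [-3.14, 0.0, 0.004]
force: [-0.1, 0.9, -0.5]
width: 40.8
```

Emit:
{"method": "arm_command", "body": {
  "rows": [
    [[0,0,8,0,0,0],[0,0,25,0,0,0],[0,0,47,0,0,0],[0,0,70,0,0,0],[0,0,92,0,0,0],[0,0,112,0,0,0],[0,0,128,0,0,0],[0,0,140,0,0,0],[0,0,149,0,0,0],[0,0,155,0,0,0],[0,0,159,0,0,0],[0,0,161,0,0,0],[0,0,162,0,0,0],[0,0,162,0,0,0],[0,0,162,0,0,0]]
  ]
}}

```text
clock: 17.52
eef_pos: [611.4, -136.7, 36.9]
tool_rot: [3.141, -0.001, 0.001]
force: [1.0, 0.6, -1.1]
width: 40.5
```

Emit:
{"method": "arm_command", "body": {
  "rows": [
    [[0,0,1,0,0,0],[0,0,2,0,0,0],[0,0,2.7,0,0,0],[0,0,3.3,0,0,0],[0,0,3.3,0,0,0],[0,0,3.3,0,0,0]]
  ]
}}

```text
clock: 18.02
eef_pos: [610.9, -136.6, 32.9]
tool_rot: [-3.142, 0.0, 0.002]
force: [0.0, -0.1, -1.4]
width: 40.6
```

Emit:
{"method": "arm_command", "body": {
  "rows": [
    [[0,0,0.5,0,0,0],[0,0,1,0,0,0],[0,0,1,0,0,0],[0,0,1,0,0,0]]
  ]
}}

```text
clock: 18.35
eef_pos: [611.0, -136.6, 32.9]
tool_rot: [-3.141, -0.0, 0.001]
force: [-1.3, -0.1, 5.5]
width: 40.5
```

Emit:
{"method": "arm_command", "body": {
  "rows": [
    [[0,0,-0.7,0,0,0],[0,0,-0.7,0,0,0],[0,0,-0.7,0,0,0],[0,0,-0.7,0,0,0],[0,0,-0.7,0,0,0],[0,0,-0.7,0,0,0],[0,0,-8,0,0,0],[0,0,-25,0,0,0],[0,0,-50,0,0,0],[0,0,-80,0,0,0],[0,0,-115,0,0,0],[0,0,-145,0,0,0],[0,0,-165,0,0,0],[0,0,-175,0,0,0],[0,0,-175,0,0,0]]
  ],
  "claw": 1
}}

```text
clock: 19.6
eef_pos: [612.4, -137.0, 209.8]
tool_rot: [3.141, -0.005, 0.002]
force: [0.7, 0.5, -0.3]
width: 85.3
```

```bash
python3 -c "
from m import *
go(530,168,207)
im=save('wrist','w7.png')
for n,f in (('top','t2'),('side','s4')):
  im=save(n,f+'.png')
  for c,z in (('red',100),('blue',100)):
    for k in blobs(im,c,150): print(n,c,cv2.boundingRect(k),fit(im,k,z))
"
```

```text
clock 19.6 at [ 612.4 -137.   209.8] rot [ 3.141e+00 -5.000e-03  2.000e-03] F [ 0.7  0.5 -0.3] w 85.3
shift [ -81.9 -305.2    2.1] turn [ 0.05 -0.28  0.09]
top red (322, 245, 25, 37) (np.float64(488.8), np.float64(-108.2), 'd', np.float64(56.5), 'enc', 485.1, -115.3, 77.3)
top red (178, 227, 35, 34) (np.float64(528.2), np.float64(163.1), 'd', np.float64(65.3), 'enc', 528.2, 162.6, 69.3)
top blue (121, 242, 33, 33) (np.float64(502.8), np.float64(276.5), 'd', np.float64(62.6), 'enc', 502.9, 276.7, 65.1)
side red (270, 261, 39, 31) (np.float64(526.1), np.float64(173.0), 'd', np.float64(69.8), 'enc', 527.2, 173.3, 75.7)
side red (343, 208, 40, 25) (np.float64(458.7), np.float64(-27.6), 'd', np.float64(76.1), 'enc', 459.5, -26.6, 80.3)
side blue (252, 311, 44, 39) (np.float64(500.4), np.float64(284.1), 'd', np.float64(66.1), 'enc', 499.5, 284.6, 71.8)
side blue (361, 180, 36, 20) (np.float64(458.0), np.float64(-146.4), 'd', np.float64(74.8), 'enc', 458.1, -146.6, 78.0)
```

View pics/t2.png

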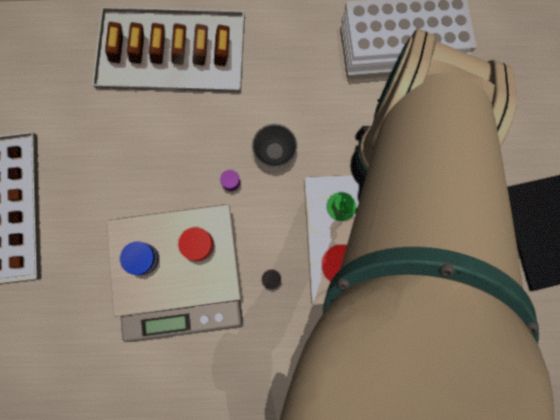

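View pics/s4.png

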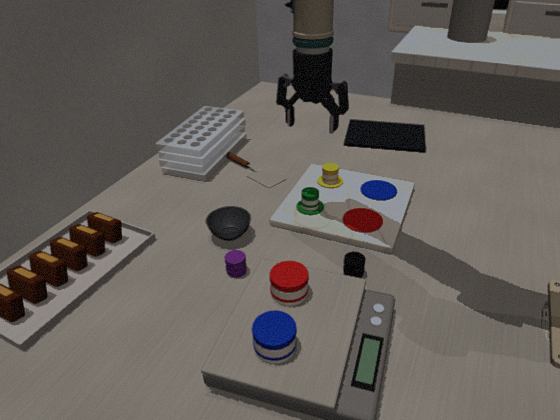

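Both small tubs stand on their discs; red is at about (529,167) and blue at about (503,280). Go above red.

Emit:
{"method": "arm_command", "body": {
  "rows": [
    [[-3,-12,0,0,0,0],[-9,-34,0,0,0,0],[-17,-64,0,0,0,0],[-26,-98,0,0,0,0],[-36,-134,0,0,0,0],[-46,-170,0,0,0,0],[-56,-206,0,0,0,0],[-65,-240,0,0,0,0],[-72,-268,0,0,0,0],[-78,-290,0,0,0,0],[-81,-302,0,0,0,0],[-81.5,-304,0,0,0,0],[-81.5,-304,0,0,0,0],[-81.5,-304,0,0,0,0],[-81.5,-304,0,0,0,0]]
  ]
}}

```text
clock: 21.0
eef_pos: [529.5, 165.0, 206.9]
tool_rot: [3.14, -0.0, -0.002]
force: [-1.1, -0.2, -0.1]
width: 85.9
```

```bash
python3 -c "
from m import *
go(529.5,168,140)
im=save('wrist','w8.png')
cv2.imwrite('pics/c8.png',cv2.resize(cv2.imread('pics/w8.png')[150:260,200:350],None,fx=5,fy=5,interpolation=0))
"
```

```text
clock 21.0 at [529.5 165.  206.9] rot [ 3.14e+00 -0.00e+00 -2.00e-03] F [-1.1 -0.2 -0.1] w 85.9
shift [-0.  -3.1 66.9] turn [ 0.07 -0.01 -0.1 ]
```

View pics/c8.png

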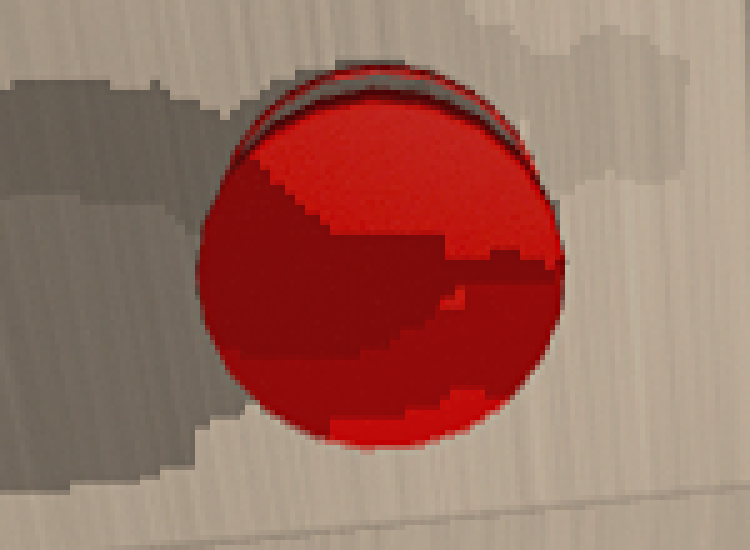

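```bash
python3 -c "
from m import *
im=dict(np.load('pics/w8.npz'))
for p in ((276.4,205),(276.4,170),(276.4,240),(239.6,205),(313.2,205)): print(onplane(im,*p,100).round(1))
"
```

```text
[529.7 168.6 100. ]
[529.7 199.9 100. ]
[529.7 134.6 100. ]
[497.1 168.6 100. ]
[562.4 168.5 100. ]
```

Red centre is (529.7,167.5), with a measured diameter of 65 mm. Descend.

Emit:
{"method": "arm_command", "body": {
  "rows": [
    [[0,-0.5,8,0,0,0],[0,-0.5,25,0,0,0],[0,-0.5,47,0,0,0],[0,-0.5,68,0,0,0],[0,-0.5,86,0,0,0],[0,-0.5,100,0,0,0],[0,-0.5,112,0,0,0],[0,-0.5,122,0,0,0],[0,-0.5,130,0,0,0],[0,-0.5,136,0,0,0],[0,-0.5,140,0,0,0],[0,-0.5,141,0,0,0],[0,-0.5,141,0,0,0],[0,-0.5,141,0,0,0]]
  ]
}}

```text
clock: 22.22
eef_pos: [529.4, 167.9, 66.4]
tool_rot: [-3.141, -0.001, 0.002]
force: [-0.5, 0.1, -0.4]
width: 85.3
```

```bash
python3 -c "
from m import *
go(529.7,168,64)
im=save('wrist','w9.png')
"
```

```text
clock 22.2167 at [529.4 167.9  66.4] rot [-3.141e+00 -1.000e-03  2.000e-03] F [-0.5  0.1 -0.4] w 85.3
shift [ 0.3 -0.1  2.4] turn [-0.02 -0.05  0.09]
```

View pics/w9.png

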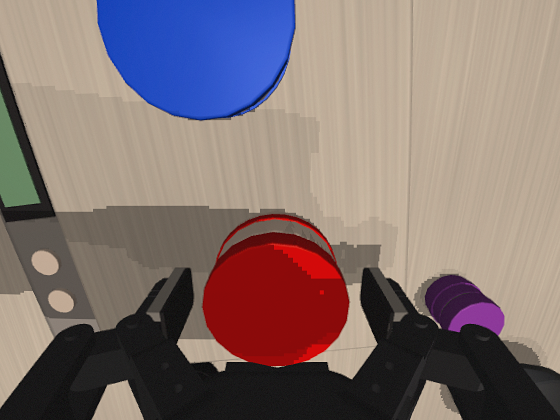

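Red lid (276,298) is centred between the pads. Close and lift.

Emit:
{"method": "arm_command", "body": {
  "rows": [
    [[0,0,0,0,0,0],[0,0,0,0,0,0],[0,0,0,0,0,0],[0,0,0,0,0,0],[0,0,0,0,0,0],[0,0,0,0,0,0],[0,0,0,0,0,0],[0,0,0,0,0,0]]
  ],
  "claw": -1
}}

```text
clock: 22.93
eef_pos: [529.2, 167.9, 66.8]
tool_rot: [-3.141, -0.001, 0.002]
force: [-0.5, -0.1, 5.6]
width: 64.9
```

Emit:
{"method": "arm_command", "body": {
  "rows": [
    [[0,0,-3,0,0,0],[0,0,-8,0,0,0],[0,0,-16,0,0,0],[0,0,-28,0,0,0],[0,0,-42,0,0,0],[0,0,-58,0,0,0],[0,0,-74,0,0,0],[0,0,-90,0,0,0],[0,0,-102,0,0,0],[0,0,-110,0,0,0],[0,0,-114,0,0,0],[0,0,-114,0,0,0],[0,0,-114,0,0,0]]
  ]
}}

```text
clock: 24.02
eef_pos: [528.6, 167.8, 179.7]
tool_rot: [3.142, 0.001, 0.002]
force: [0.1, 0.0, -2.6]
width: 64.6
```

```bash
python3 -c "
from m import *
go(484,-133,180)
save('side','s5.png')
cv2.imwrite('pics/c9.png',cv2.resize(cv2.imread('pics/s5.png')[130:380,150:420],None,fx=2.2,fy=2.2))"
```

```text
clock 24.0167 at [528.6 167.8 179.7] rot [3.142e+00 1.000e-03 2.000e-03] F [ 0.1  0.  -2.6] w 64.6
shift [-4.510e+01  3.007e+02 -2.000e-01] turn [0.   0.03 0.1 ]
```

View pics/c9.png

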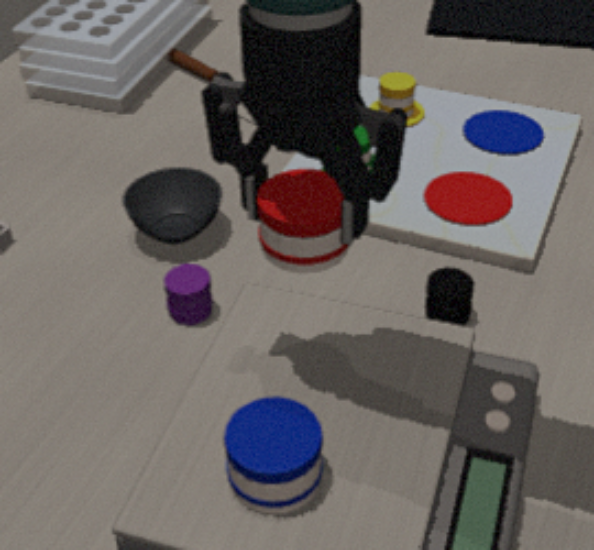

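Emit:
{"method": "arm_command", "body": {
  "rows": [
    [[-1,8,0,0,0,0],[-3,23,0,0,0,0],[-7,44,0,0,0,0],[-10,69,0,0,0,0],[-15,97,0,0,0,0],[-19,126,0,0,0,0],[-23,155,0,0,0,0],[-28,184,0,0,0,0],[-32,212,0,0,0,0],[-36,238,0,0,0,0],[-39,262,0,0,0,0],[-42,281,0,0,0,0],[-44,294,0,0,0,0],[-45,300,0,0,0,0],[-45,301,0,0,0,0],[-45,301,0,0,0,0],[-45,301,0,0,0,0],[-45,301,0,0,0,0]]
  ]
}}

```text
clock: 25.57
eef_pos: [484.5, -132.1, 179.8]
tool_rot: [-3.141, 0.0, 0.003]
force: [-0.4, -0.3, -2.0]
width: 64.5
```

Emit:
{"method": "arm_command", "body": {
  "rows": [
    [[0,0,8,0,0,0],[0,0,24,0,0,0],[0,0,44,0,0,0],[0,0,64,0,0,0],[0,0,84,0,0,0],[0,0,102,0,0,0],[0,0,116,0,0,0],[0,0,126,0,0,0],[0,0,133,0,0,0],[0,0,137,0,0,0],[0,0,139,0,0,0],[0,0,140,0,0,0],[0,0,140,0,0,0],[0,0,140,0,0,0]]
  ]
}}

```text
clock: 26.73
eef_pos: [484.9, -133.4, 40.5]
tool_rot: [3.141, -0.001, 0.002]
force: [0.2, -0.3, -1.4]
width: 64.1
```

Emit:
{"method": "arm_command", "body": {
  "rows": [
    [[0,0,1,0,0,0],[0,0,2,0,0,0],[0,0,3,0,0,0],[0,0,3.8,0,0,0],[0,0,3.8,0,0,0],[0,0,3.8,0,0,0]]
  ]
}}

```text
clock: 27.23
eef_pos: [484.4, -133.3, 36.1]
tool_rot: [-3.142, 0.0, 0.002]
force: [0.1, -0.1, -2.7]
width: 64.4
```

Emit:
{"method": "arm_command", "body": {
  "rows": [
    [[0,0,0.5,0,0,0],[0,0,1,0,0,0],[0,0,1,0,0,0],[0,0,1,0,0,0]]
  ]
}}

```text
clock: 27.57
eef_pos: [484.5, -133.4, 35.8]
tool_rot: [-3.141, -0.0, 0.001]
force: [-1.7, 0.7, 5.6]
width: 64.8
```

Contact. Release and rise.

Emit:
{"method": "arm_command", "body": {
  "rows": [
    [[0,0,-0.7,0,0,0],[0,0,-0.7,0,0,0],[0,0,-0.7,0,0,0],[0,0,-0.7,0,0,0],[0,0,-0.7,0,0,0],[0,0,-0.7,0,0,0],[0,0,-6,0,0,0],[0,0,-18,0,0,0],[0,0,-40,0,0,0],[0,0,-70,0,0,0],[0,0,-105,0,0,0],[0,0,-140,0,0,0],[0,0,-163,0,0,0],[0,0,-172,0,0,0],[0,0,-172,0,0,0]]
  ],
  "claw": 1
}}

```text
clock: 28.82
eef_pos: [485.8, -133.6, 209.5]
tool_rot: [3.141, -0.005, 0.002]
force: [-0.3, -0.3, 0.5]
width: 85.6
```

```bash
python3 -c "
from m import *
go(503,280,207)
save('wrist','w10.png')"
```

```text
clock 28.8167 at [ 485.8 -133.6  209.5] rot [ 3.141e+00 -5.000e-03  2.000e-03] F [-0.3 -0.3  0.5] w 85.6
shift [  17.9 -413.6    2.3] turn [ 0.04 -0.28  0.1 ]
```

View pics/w10.png

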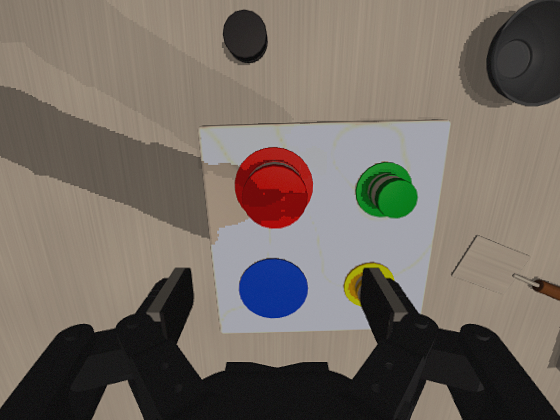

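Red stands centred on its disc (274,190). Next is blue.

Emit:
{"method": "arm_command", "body": {
  "rows": [
    [[1,-12,0,0,0,0],[2,-35,0,0,0,0],[4,-70,0,0,0,0],[5,-106,0,0,0,0],[7,-143,0,0,0,0],[8,-180,0,0,0,0],[10,-217,0,0,0,0],[12,-254,0,0,0,0],[13,-291,0,0,0,0],[15,-326,0,0,0,0],[16,-358,0,0,0,0],[17,-385,0,0,0,0],[18,-403,0,0,0,0],[18.5,-412,0,0,0,0],[18.5,-413,0,0,0,0],[18.5,-413,0,0,0,0],[18.5,-413,0,0,0,0],[18.5,-413,0,0,0,0]]
  ]
}}

```text
clock: 30.37
eef_pos: [502.5, 277.7, 207.1]
tool_rot: [3.141, 0.0, -0.001]
force: [0.2, 0.1, -0.2]
width: 85.1
```

```bash
python3 -c "
from m import *
go(503,280,66)
im=save('wrist','w11.png')
cv2.imwrite('pics/c11.png',cv2.resize(cv2.imread('pics/w11.png')[150:260,200:350],None,fx=5,fy=5,interpolation=0))
"
```

```text
clock 30.3667 at [502.5 277.7 207.1] rot [ 3.141e+00  0.000e+00 -1.000e-03] F [ 0.2  0.1 -0.2] w 85.1
shift [  0.6  -2.5 141.1] turn [ 0.06  0.03 -0.07]
```

View pics/c11.png

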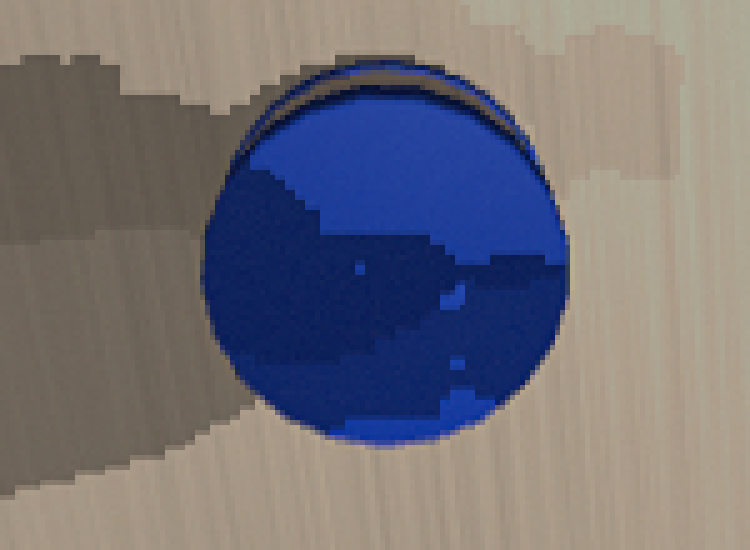

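The blue lid centre projects to about (503.4,281). Descend.

Emit:
{"method": "arm_command", "body": {
  "rows": [
    [[0.5,-0.5,8,0,0,0],[0.5,-0.5,25,0,0,0],[0.5,-0.5,47,0,0,0],[0.5,-0.5,68,0,0,0],[0.5,-0.5,86,0,0,0],[0.5,-0.5,100,0,0,0],[0.5,-0.5,112,0,0,0],[0.5,-0.5,122,0,0,0],[0.5,-0.5,130,0,0,0],[0.5,-0.5,136,0,0,0],[0.5,-0.5,140,0,0,0],[0.5,-0.5,141,0,0,0],[0.5,-0.5,141,0,0,0],[0.5,-0.5,141,0,0,0]]
  ]
}}

```text
clock: 31.58
eef_pos: [503.2, 280.4, 66.6]
tool_rot: [-3.141, -0.001, 0.002]
force: [-0.4, -0.5, 0.2]
width: 85.5
```

```bash
python3 -c "
from m import *
go(503.4,281,66)
im=save('wrist','w12.png')
"
```

```text
clock 31.5833 at [503.2 280.4  66.6] rot [-3.141e+00 -1.000e-03  2.000e-03] F [-0.4 -0.5  0.2] w 85.5
shift [ 0.2 -0.6  0.6] turn [-0.03 -0.04  0.09]
```

View pics/w12.png

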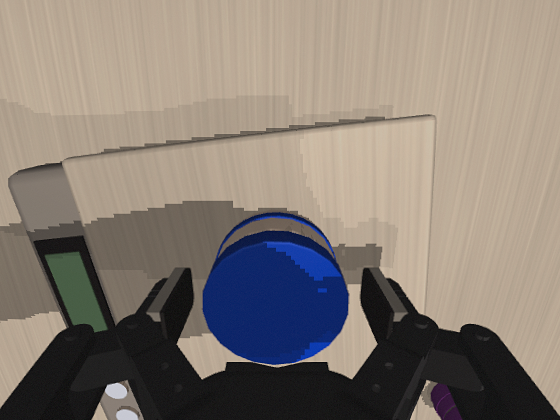

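Blue lid (276,298) is centred. Close and lift.

Emit:
{"method": "arm_command", "body": {
  "rows": [
    [[0,0,0,0,0,0],[0,0,0,0,0,0],[0,0,0,0,0,0],[0,0,0,0,0,0],[0,0,0,0,0,0],[0,0,0,0,0,0],[0,0,0,0,0,0],[0,0,0,0,0,0]]
  ],
  "claw": -1
}}

```text
clock: 32.3
eef_pos: [503.1, 280.5, 67.1]
tool_rot: [-3.141, -0.001, 0.002]
force: [-1.4, 0.8, 5.5]
width: 64.2
```

Emit:
{"method": "arm_command", "body": {
  "rows": [
    [[0,0,-3,0,0,0],[0,0,-8,0,0,0],[0,0,-16,0,0,0],[0,0,-28,0,0,0],[0,0,-42,0,0,0],[0,0,-58,0,0,0],[0,0,-74,0,0,0],[0,0,-92,0,0,0],[0,0,-110,0,0,0],[0,0,-124,0,0,0],[0,0,-132,0,0,0],[0,0,-134,0,0,0],[0,0,-134,0,0,0],[0,0,-134,0,0,0]]
  ]
}}

```text
clock: 33.47
eef_pos: [502.2, 280.1, 199.7]
tool_rot: [3.141, 0.001, 0.002]
force: [-0.4, 0.0, -1.3]
width: 64.7
```

```bash
python3 -c "
from m import *
go(483,-270,200)
save('side','s6.png')
cv2.imwrite('pics/c12.png',cv2.resize(cv2.imread('pics/s6.png')[130:380,150:420],None,fx=2.2,fy=2.2))"
```

```text
clock 33.4667 at [502.2 280.1 199.7] rot [3.141e+00 1.000e-03 2.000e-03] F [-0.4  0.  -1.3] w 64.7
shift [-20.1 550.1  -0. ] turn [0.03 0.06 0.09]
```

View pics/c12.png

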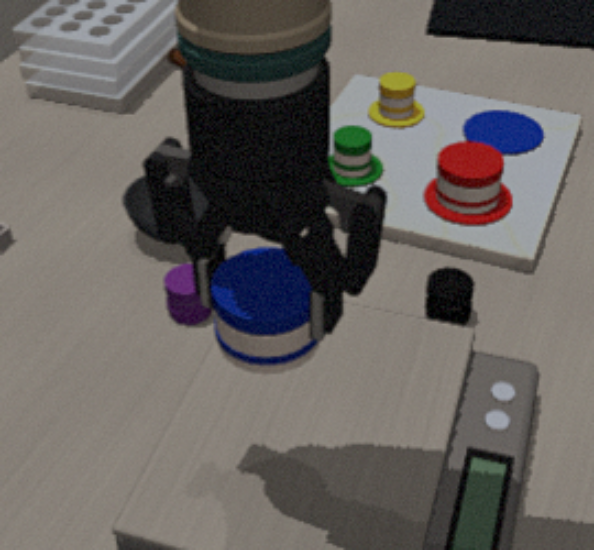

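Emit:
{"method": "arm_command", "body": {
  "rows": [
    [[0,8,0,0,0,0],[-1,24,0,0,0,0],[-2,48,0,0,0,0],[-3,80,0,0,0,0],[-4,115,0,0,0,0],[-6,152,0,0,0,0],[-7,189,0,0,0,0],[-8,226,0,0,0,0],[-10,263,0,0,0,0],[-11,300,0,0,0,0],[-12,337,0,0,0,0],[-14,374,0,0,0,0],[-15,410,0,0,0,0],[-16,445,0,0,0,0],[-18,478,0,0,0,0],[-19,506,0,0,0,0],[-20,528,0,0,0,0],[-20,543,0,0,0,0],[-20,549,0,0,0,0],[-20,550,0,0,0,0]]
  ]
}}

```text
clock: 35.18
eef_pos: [481.9, -272.1, 199.9]
tool_rot: [3.141, 0.001, -0.002]
force: [1.4, 0.5, -1.5]
width: 64.7
```

Emit:
{"method": "arm_command", "body": {
  "rows": [
    [[0,0,0,0,0,0],[0,0,0,0,0,0],[0,0,8,0,0,0],[0,0,26,0,0,0],[0,0,48,0,0,0],[0,0,72,0,0,0],[0,0,96,0,0,0],[0,0,118,0,0,0],[0,0,134,0,0,0],[0,0,145,0,0,0],[0,0,152,0,0,0],[0,0,157,0,0,0],[0,0,159,0,0,0],[0,0,160,0,0,0],[0,0,160,0,0,0],[0,0,160,0,0,0]]
  ]
}}

```text
clock: 36.52
eef_pos: [484.1, -270.1, 40.9]
tool_rot: [3.141, -0.001, 0.002]
force: [-0.3, 0.6, -1.4]
width: 64.6
```

Emit:
{"method": "arm_command", "body": {
  "rows": [
    [[0,0,1,0,0,0],[0,0,2,0,0,0],[0,0,3,0,0,0],[0,0,4,0,0,0],[0,0,4,0,0,0],[0,0,4,0,0,0]]
  ]
}}

```text
clock: 37.02
eef_pos: [483.6, -269.8, 36.1]
tool_rot: [-3.142, 0.0, 0.001]
force: [0.7, -0.2, -2.1]
width: 63.9
```

Emit:
{"method": "arm_command", "body": {
  "rows": [
    [[0,0,0.5,0,0,0],[0,0,1,0,0,0],[0,0,1,0,0,0],[0,0,1,0,0,0]]
  ]
}}

```text
clock: 37.35
eef_pos: [483.7, -269.8, 36.0]
tool_rot: [-3.141, -0.0, 0.002]
force: [-0.5, 0.9, 7.6]
width: 64.5
```

Contact. Release, rise, then move clear to the middle.

Emit:
{"method": "arm_command", "body": {
  "rows": [
    [[0,0,-0.7,0,0,0],[0,0,-0.7,0,0,0],[0,0,-0.7,0,0,0],[0,0,-0.7,0,0,0],[0,0,-0.7,0,0,0],[0,0,-0.7,0,0,0],[0,0,-6,0,0,0],[0,0,-18,0,0,0],[0,0,-40,0,0,0],[0,0,-70,0,0,0],[0,0,-105,0,0,0],[0,0,-140,0,0,0],[0,0,-175,0,0,0],[0,0,-190,0,0,0],[0,0,-195,0,0,0],[0,0,-195,0,0,0]]
  ],
  "claw": 1
}}

```text
clock: 38.68
eef_pos: [484.3, -270.1, 232.1]
tool_rot: [3.14, -0.003, 0.002]
force: [-0.1, -0.3, -0.5]
width: 85.5
```

Emit:
{"method": "arm_command", "body": {
  "rows": [
    [[0,-12,0,0,0,0],[0,-40,0,0,0,0],[0,-75,0,0,0,0],[0,-115,0,0,0,0],[0,-155,0,0,0,0],[0,-195,0,0,0,0],[0,-235,0,0,0,0],[0,-275,0,0,0,0],[0,-315,0,0,0,0],[0,-350,0,0,0,0],[0,-380,0,0,0,0],[0,-410,0,0,0,0],[0,-430,0,0,0,0],[0,-440,0,0,0,0],[0,-440,0,0,0,0],[0,-440,0,0,0,0]]
  ]
}}

```text
clock: 40.02
eef_pos: [482.0, 169.4, 229.2]
tool_rot: [3.14, 0.002, 0.002]
force: [-0.2, -0.9, -0.0]
width: 85.6
```

```bash
python3 -c "
from m import *
go(0,0,0);R['yellow']=[(14,34)]
for n in ('top','side'):
  im=save(n,n+'9.png')
  for c,h in (('red',69),('blue',69),('yellow',64),('green',64)):
    for k in blobs(im,c,100): print(n,c,cv2.boundingRect(k),fit(im,k,24))
cv2.imwrite('pics/c13.png',cv2.resize(cv2.imread('pics/side9.png')[150:260,250:430],None,fx=4,fy=4))"
```

```text
clock 40.0167 at [482.  169.4 229.2] rot [3.14e+00 2.00e-03 2.00e-03] F [-0.2 -0.9 -0. ] w 85.6
shift [-481.8  168.1  230.5] turn [0.1  0.12 0.1 ]
top red (322, 245, 41, 41) (np.float64(483.8), np.float64(-135.1), 'd', np.float64(85.2), 'enc', 484.0, -135.2, 87.3)
top blue (385, 244, 42, 40) (np.float64(483.3), np.float64(-272.8), 'd', np.float64(86.7), 'enc', 482.9, -273.5, 91.5)
top yellow (385, 193, 29, 29) (np.float64(607.4), np.float64(-266.9), 'd', np.float64(62.2), 'enc', 607.9, -267.7, 66.9)
top yellow (218, 29, 10, 22) (np.float64(1014.1), np.float64(122.1), 'd', np.float64(38.9), 'enc', 1013.6, 122.6, 55.3)
top yellow (196, 29, 10, 20) (np.float64(1016.6), np.float64(173.5), 'd', np.float64(37.6), 'enc', 1016.8, 173.3, 50.9)
top yellow (151, 27, 11, 21) (np.float64(1021.9), np.float64(277.3), 'd', np.float64(38.2), 'enc', 1022.6, 277.2, 52.8)
top yellow (174, 26, 10, 23) (np.float64(1020.7), np.float64(226.1), 'd', np.float64(40.1), 'enc', 1021.8, 225.9, 58.2)
top yellow (129, 26, 11, 22) (np.float64(1024.2), np.float64(328.9), 'd', np.float64(39.7), 'enc', 1025.0, 328.6, 5
[... 627 characters left out ...]
 18) (np.float64(493.4), np.float64(-338.9), 'd', np.float64(73.0), 'enc', 493.1, -337.2, 88.9)
side yellow (14, 267, 23, 12) (np.float64(1042.1), np.float64(300.1), 'd', np.float64(38.0), 'enc', 1041.9, 298.1, 54.9)
side yellow (36, 252, 23, 11) (np.float64(1039.4), np.float64(246.4), 'd', np.float64(38.9), 'enc', 1039.8, 245.9, 57.4)
side yellow (56, 238, 22, 10) (np.float64(1037.6), np.float64(193.2), 'd', np.float64(39.0), 'enc', 1037.7, 195.0, 57.5)
side green (297, 201, 27, 13) (np.float64(609.3), np.float64(-135.4), 'd', np.float64(54.3), 'enc', 609.1, -134.9, 62.9)
side green (302, 187, 17, 10) (np.float64(632.5), np.float64(-192.7), 'd', np.float64(40.1), 'enc', 632.5, -193.1, 43.8)
```

View pics/top9.png

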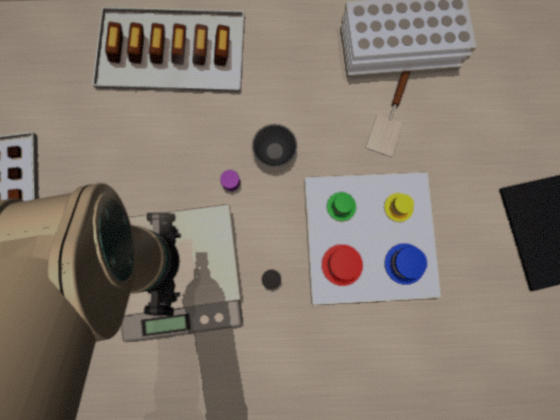

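View pics/c13.png

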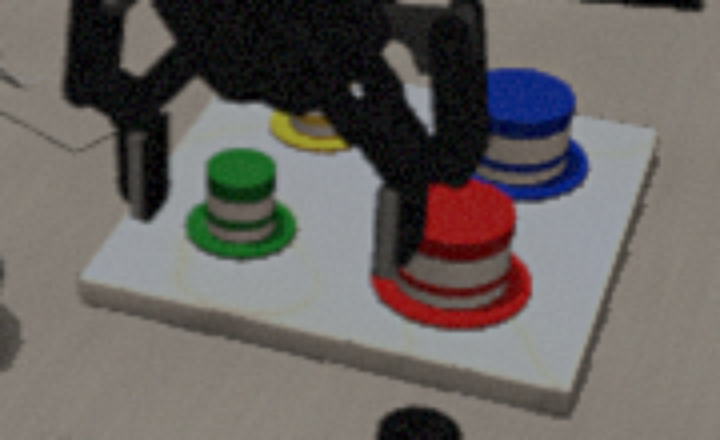

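The top view shows all four tubs upright, each with its disc rim visible around it: green (341,207), yellow (399,207), red (343,265), blue (406,264). The bowl at (274,147) and both look-alikes have not moved, and the gripper touches nothing. Handing in.

```bash
python3 -c "
from h import *
print(order.finish_job())"
```

```text
the job is handed in; nothing more can be done
None
```

All four tubs are off the scale and standing lid up on the discs of their own colour. I moved them in the order yellow, green, red, blue, and handed in at about 40 s of the 117 s allowed. None tipped.

- **Placing:** At each release the tool was within about 1 mm of the disc centre as measured by the wrist camera. The rim of the disc shows all round the green, red and blue tubs. The gripper hid part of yellow in the last side view, but the earlier wrist and side pictures and the last top view show it upright on its disc.
- **Forces:** The wrist force readings I saw stayed under about 8 N.
- **Left alone:** In the last top view the bowl and the black and purple look-alikes are where they started. The scale is empty in the part that shows, and the arm hides the rest. The arm was clear of everything when I handed in.
- **Disagreement:** The top and side cameras differed by about 3 to 8 mm in y. I went by the wrist camera, which fell between the two and gave the true disc sizes.

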